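Put up the two-tier cake stand

ROBOT

A 6-joint arm with a two-finger parallel gripper is mounted at the origin on the work surface. World frame = base frame: x ahead of the robot, y to its left, z up, the work surface at z = 0. Lengths are in m, angles in rad, forces in N, time in s.
With the tool pointing down it reaches from about 0.3 to 1 m from the base axis. Payload 5.1 kg.
Tool frame: the origin (TCP) lies at the very end of the fingers, on their centre line; the grasp point (between the pads) lies 19 mm behind it (grip_depth is the distance from the TCP to the grasp point, in m); z points along the fingers, y is the line along which they close (so a half turn about z gives the same grasp; the last joint's range is limited). The gripper opens to 95 mm and grips with 3 to 60 N. Pads are 20 mm wide; open, the fingers measure 119 mm over their backs; the gripper's body (75 mm by 180 mm) begins 59 mm behind the grasp point.
Start: joints at [-1.214, 0.124, 1.65, -0, 1.367, -0.083], TCP at [0.277, -0.588, 0.215] pointing down, gripper open.
Joint ranges: [-2.61, 2.61], [-1.02, 2.33], [0.03, 2.71], [-1.35, 4.49], [0.32, 2.68], [-2.91, 2.91]. Speed limits (rad/s): [2.57, 2.57, 3.14, 3.14, 3.14, 3.14].

INTERFACE

Orientations are given as a 3x3 rotation matrix whose columns are the frame's x, y, z axes.
In Python, from rig import get_state, read_camera, job_done, recognise, silhouettes, grip_depth gives the robot as it stands.
- The arm moves only by the shell command python3 -m inch 'ROWS' [OPENING] [FORCE]. ROWS is JSON, a list of rows, each an object with "dp": the shift along the tool's x, y, z in m, a list of three; "turn": the turn about the tool's z in degrees. In form: [{"dp": [x, y, z], "turn": turn}, ...]. A call has 1 to 12 rows; each row is the pose to reach, as a shift and turn from the pose commanded when the call began, along the tool's axes at that moment; what a row does not reach only later rows make up. A row lasts 1/12 s, in which the tool goes at most 41.7 mm and 7.16 degrees, less where a joint would pass 70% of its speed; a pose out of reach is approached as far as the arm can. A call with a gripper value outside its range is refused whole. OPENING is the opening, from 0 (shut) to 1 (fully open), set as the call begins (- or left out, the last holds). The fingers move at their own pace and stop on an object; FORCE is the grip in N (left out, the last holds). Time passes only in rows, so rows that repeat a pose let the fingers close. It gives the time, the measured TCP pose, the force, the opening and the grip force at its end, in the units of the state.
- get_state(): the state, without advancing time (a new reading comes with each control period).
- read_camera(name): name is "side" or "top"; returns a dict with "frame" (420x560x3 uint8, red, green, blue), "mtx" (3x3 intrinsics, pixels), "k1" (the pictures are not rectified: a ray, as slopes to the right and down, at radius r is drawn at 1 + k1 r^2 times it, then the intrinsics apply), "xyz" and "orientation" of the camera in the world. Camera axes: x right, y down, z forward; pixel columns grow to the right and rows downward; lengths in m; the calibration is good to about 2 mm. A picture is of the moment at which its call begins. There is no depth.
- job_done(): hands the job in; it is judged then, once.
Trained networks look in a picture, given as the dict that the camera call returned (one of the last four; its "shot" number tells which), for a name from the list of things; names that differ only in an ending like _2 or _b are one class to them, and where a whole thing is asked for, a point or a joint stands for the part that bears it (a point fixed in the world has none). Each returns a list of dicts, best first, with "confidence" (0 to 1); they miss things now and then, are a little off and sometimes report something else, mostly with a low value. They report only what shows in the picture. A call takes as long as a camera call. They do not tell look-alikes from the thing itself.
- recognise(picture, query): "bbox" ([left, top, right, bottom] in pixels, round what is visible of it).
- silhouettes(picture, query): "pixels" (420x560 bool, what is visible of it) and "bbox" ([left, top, right, bottom] in pixels, round what is visible of it).
The state is a dict: "t": time; "qpos": joint angles; "dq": joint speeds; "tau": joint torques, N m; "ee_pos": TCP position; "eef_rot": TCP orientation; "force": force on the tool from outside, world axes, zero at the start; "moment": the same for the moment, N m; "grip_width": finger opening in m; "finger_force": force on a finger pad.
Only numpy, scipy, OpenCV 4.12 (cv2) and the standard library are available. Lean on these libraries where they do the work, as an engineer would, in place of code of your own. Each camera call takes 0.05 s, during which the arm holds its last target. There are 200 camera calls.

TASK

Put up the two-tier cake stand: take the tallest column from the white block and slide its foot pin over the marble base until it drops into the unmarked socket, with the foot flange flush on the marble, then set the upper tier on the column's top pin, fully home. Let go of both, drop neither, and leave the other columns and everything else on the table where they stand.

Things in the scene. Friction and masses are not known exactly. Their poses are not given: they have to be found in the camera images.
- column: the tallest of three upright turned steel columns, 0.2-0.4 kg. From below: foot pin 14 mm across, 18 long, end tapered to 9 mm over its last 3.5 mm; foot flange 44 across, 8 thick; bare tube 24 across, 114 long; top collar 36 across, 8 thick; top pin 12 across, 12 long, tapered. Origin = column_foot; own z up
- column_mid (a point): half-way up the tallest column, on its axis, 62 mm above column_foot. The bare tube spans 54 mm below to 60 mm above this point; the top pin ends 80 mm above it. It stands loose in the block, pin in a hole, flange resting on the block's top, and lifts straight out
- column_foot (a point): on the tallest column's axis, at the underside of its foot flange; the foot pin reaches 18 mm below it. Seated, the flange lies on the marble and this point is at base_centre's height
- column_top (a point): on the tallest column's axis, at the upper face of its top collar, 130 mm above column_foot; the tier's hub rests on this face, the top pin stands 12 mm above it
- base_centre (a point): centre of the flat top (34 mm above the table) of the fixed round polished marble base, 240 across. The blind socket for the foot pin, a plain hole 16 mm across and 21 deep, lies 80 mm from this point; in which direction is not known and varies, but within 75 degrees either side of straight towards the robot (-x). All else of the top is smooth. Axes as the world's; they tell nothing of the socket
- rack: white plastic storage block for the columns, fixed, 215 mm along its own x, 75 along y, 40 high; three holes 18 mm across, 28 deep, at x = -66, 0 and +66 mm, one column in each, in any order. It stands on the robot's left or right. Origin at the centre of its underside
- mid_column_mid (a point): middle-sized column: same shape, 100 mm from foot flange to collar top; point on its axis half-way up, 47 mm above the block. Stays in the block
- low_column_mid (a point): shortest column: same shape, 75 mm from foot flange to collar top; point on its axis half-way up, about 34 mm above the block. Stays in the block
- tier: upper tier, 0.25-0.45 kg: round steel plate 140 mm across, 4 thick; below its centre a socket hub 36 across, 28 high, on which it stands on the table; above its centre an upright handle, a plain round rod 24 mm thick with a domed end. Stands on the robot's left or right, opposite the block. Origin = tier_socket; own z up, yaw of no matter
- tier_grip (a point): on the axis, half-way up the tier's handle: 67 mm above the hub's underside, 35 mm above the plate's top. The plain rod spans 30 mm below to 21 mm above it and its domed end is 28 mm above it
- tier_socket (a point): centre of the mouth of the blind socket in the underside of the tier's hub, 15 mm across, 18 deep, for the column's 12 mm top pin; 67 mm below tier_grip. Seated, the hub rests on the column's top collar and this point meets column_top
- bottle: glass syrup bottle, 58 mm across, 200 mm tall; origin at the centre of its underside. To be left alone
- jar: round jar with a lid, 66 mm across, 100 mm tall; origin at the centre of its underside. To be left alone
- cake_ring: open steel cake ring, 90 mm across, 50 mm tall; origin at the centre of its underside. To be left alone
- bowl: small steel bowl, 110 mm across, 50 mm tall; origin at the centre of its underside. To be left alone
- palette_knife: palette knife lying flat, 241 mm long along its own x, 26 mm wide, 18 mm high; origin on the table under its middle. To be left alone
- pastry_brush: pastry brush lying flat, 210 mm long along its own x, 42 mm wide, 20 mm high; origin on the table under its middle. To be left alone
- dough_scraper: dough scraper lying flat, 150 mm along its own y, about 97 mm along x, 18 mm high; origin on the table under its middle. To be left alone
Mind the look-alikes: they are no part of the job. Leave any green look-alike of the tier alone.

How it is judged:
By the outcome, as a careful person would: the job done as asked, in the order asked, and still so for the second after the job is handed in, with the robot touching nothing.
It also fails if it takes over 72 s, if anything falls off the work surface, if the arm or the gripper's body presses on something with over 40 N, if the wrist force passes 120 N, or if a joint passes its speed limit or range.

## Working session

There is one attempt and no reset: what is moved stays moved. The work goes in short steps, Python scripts to look and compute and a shell command to move; the robot and the scene stay as the last step left them, time stands still between calls to the robot, and variables do not carry over. Pictures are saved under pics/ and viewed, at most 14 in all, crops included, and the job is handed in when it is done.

```bash
mkdir -p pics; ls; cat > h.py <<'E'
import numpy as np, cv2
from rig import *
def ray(c,u,v):
    K=np.array(c["mtx"]);p=np.array([(u-K[0,2])/K[0,0],(v-K[1,2])/K[1,1]])
    s=p.copy()
    for _ in range(20): s=p/(1+c["k1"]*(s@s))
    d=np.array(c["orientation"])@np.array([s[0],s[1],1]);return np.array(c["xyz"]),d
def atz(c,u,v,z):
    o,d=ray(c,u,v);return o+d*(z-o[2])/d[2]
def proj(c,P):
    q=np.array(c["orientation"]).T@(np.array(P)-np.array(c["xyz"]));s=q[:2]/q[2];s=s*(1+c["k1"]*(s@s))
    K=np.array(c["mtx"]);return np.array([K[0,0]*s[0]+K[0,2],K[1,1]*s[1]+K[1,2]])
E
python3 - <<'E'
from h import *
for n in("side","top"):
    c=read_camera(n);cv2.imwrite(f"pics/{n}0.png",c["frame"][:,:,::-1])
    print(n,np.round(c["xyz"],3).tolist(),np.round(c["orientation"],2).tolist(),np.round(c["mtx"],0).tolist(),c["k1"])
    for q in("column","rack","tier","mid_column_mid","low_column_mid","base_centre"):
        for r in recognise(c,q)[:3]: print(q,np.round(r["bbox"]),round(r["confidence"],2))
s=get_state();print(s["t"],np.round(s["eef_rot"],2).tolist(),s["force"],grip_depth)
E
```

```text
pics
side [1.033, 0.917, 0.824] [[-0.88, 0.28, -0.38], [0.47, 0.49, -0.74], [-0.02, -0.83, -0.56]] [[413.0, 0.0, 278.0], [0.0, 413.0, 211.0], [0.0, 0.0, 1.0]] -0.0363911198510393
column [382. 240. 405. 287.] 0.74
column [366. 259. 386. 299.] 0.68
rack [334. 275. 413. 329.] 0.93
rack [365. 316. 428. 361.] 0.2
tier [224. 170. 252. 194.] 0.95
tier [305. 205. 347. 238.] 0.36
mid_column_mid [366. 260. 386. 296.] 0.63
mid_column_mid [384. 236. 407. 286.] 0.2
low_column_mid [347. 275. 366. 309.] 0.83
top [0.378, -0.025, 1.621] [[0.03, -0.99, 0.12], [-1.0, -0.03, 0.02], [-0.02, -0.12, -0.99]] [[511.0, 0.0, 280.0], [0.0, 511.0, 200.0], [0.0, 0.0, 1.0]] -0.09447933888870669
column [156. 243. 184. 254.] 0.56
rack [160. 192. 192. 264.] 0.71
rack [339. 124. 379. 159.] 0.54
rack [372. 190. 418. 229.] 0.22
tier [368. 252. 413. 295.] 0.89
tier [374. 186. 418. 231.] 0.82
mid_column_mid [160. 217. 181. 233.] 0.66
low_column_mid [158. 195. 177. 216.] 0.45
low_column_mid [260. 241. 308. 279.] 0.32
base_centre [158. 241. 180. 255.] 0.58
0.7 [[0.9, 0.43, 0.0], [0.43, -0.9, -0.0], [0.0, 0.0, -1.0]] [-0.41989874 -0.54436547 -0.41246709] 0.0188
```

View pics/top0.png

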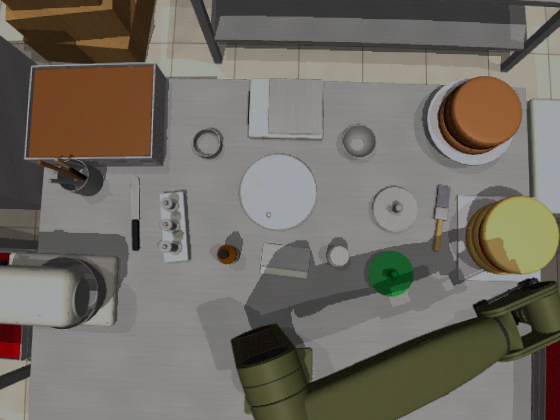

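View pics/side0.png

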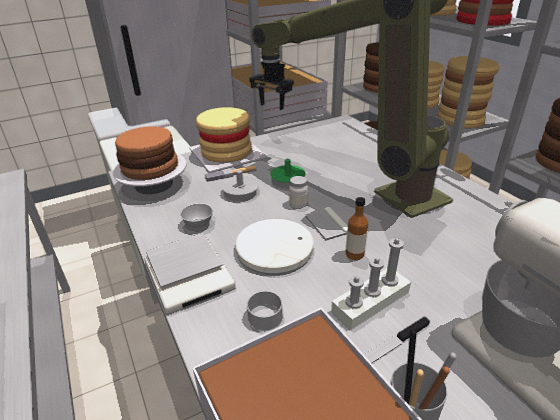

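The top view shows the rack at (173,226), with the tallest column nearest the robot at (168,247). The base is at (278,191) with a dark spot at (268,215), the steel tier at (396,208), the green look-alike at (391,273) and the bottle at (228,254). In the side view the tallest column is at (395,262), the base at (275,245) with its spot at (300,238), and the tier at (240,187).

```bash
python3 - <<'E'
from h import *
T=read_camera("top");S=read_camera("side")
def crop(c,x,y): return cv2.resize(c["frame"][y:y+60,x:x+53],None,fx=5,fy=5,interpolation=cv2.INTER_CUBIC)[:,:265]
a=np.hstack([crop(T,150,205),crop(T,250,180),crop(T,370,180)])
b=np.hstack([crop(S,366,230),crop(S,270,210),crop(S,213,150)])
cv2.imwrite("pics/m.png",np.vstack([a,b])[:,:,::-1])
def tri(pt,ps):
    o1,d1=ray(T,*pt);o2,d2=ray(S,*ps)
    A=np.stack([d1,-d2],1);k=np.linalg.lstsq(A,o2-o1,rcond=None)[0]
    p,q=o1+d1*k[0],o2+d2*k[1];return np.round((p+q)/2,4),round(np.linalg.norm(p-q),4)
print("socket",atz(T,268,215,.034),atz(S,300,238,.034))
for c in(T,S):
    for q in("bottle","jar","tier","rack","column","cake_ring"):
        for r in silhouettes(c,q)[:3]:
            m=r["pixels"];v,u=np.nonzero(m);print(q,r["confidence"].__round__(2),np.round(r["bbox"]),u.mean().round(1),v.mean().round(1),m.sum())
g=T["frame"]
# base disc in both via ellipse fit on bright pixels
for c,seed in((T,(285,180)),(S,(265,250))):
    f=c["frame"].copy();m=np.zeros((422,562),np.uint8)
    cv2.floodFill(f,m,seed,0,(14,)*3,(14,)*3,cv2.FLOODFILL_MASK_ONLY|(255<<8)|cv2.FLOODFILL_FIXED_RANGE)
    k=max(cv2.findContours(m[1:-1,1:-1],0,1)[0],key=len);k=cv2.convexHull(k)
    P=np.array([atz(c,u,v,.034)[:2] for u,v in k[:,0]],np.float32);(x,y),r=cv2.minEnclosingCircle(P);print("base",x,y,r,cv2.fitEllipse(P))
E
```

```text
socket [0.51526041 0.04569201 0.034     ] [0.51119317 0.04821244 0.034     ]
bottle 0.61 [216. 246. 241. 261.] 228.3 254.1 329
jar 0.94 [329. 245. 347. 267.] 337.2 255.7 358
tier 0.83 [368. 250. 413. 292.] 390.7 273.0 1596
tier 0.78 [370. 188. 415. 232.] 395.0 209.2 1533
tier 0.21 [159. 240. 179. 253.] 169.7 246.9 204
rack 0.94 [160. 192. 191. 264.] 177.1 225.9 1261
column 0.6 [155. 244. 180. 254.] 169.9 247.0 213
column 0.57 [129. 178. 140. 250.] 134.7 212.1 551
cake_ring 0.79 [196. 130. 219. 159.] 205.9 141.5 287
bottle 0.58 [347. 196. 369. 257.] 356.4 231.7 1030
jar 0.77 [285. 176. 306. 209.] 297.1 192.3 563
jar 0.38 [245. 293. 280. 330.] 264.1 310.3 969
tier 0.9 [222. 171. 256. 192.] 240.0 184.1 561
tier 0.9 [273. 160. 308. 183.] 285.7 171.9 476
tier 0.15 [204. 166. 257. 179.] 229.0 172.4 303
rack 0.88 [337. 274. 412. 330.] 369.1 302.7 1615
rack 0.67 [381. 238. 401. 288.] 392.1 263.3 607
column 0.67 [380. 239. 407. 287.] 392.4 262.8 558
cake_ring 0.61 [246. 296. 283. 330.] 265.1 310.5 953
cake_ring 0.39 [306. 204. 345. 239.] 326.8 221.6 815
cake_ring 0.2 [182. 205. 209. 228.] 196.8 214.6 628
base 0.5911651253700256 0.01732560060918331 0.11755362153053284 ((0.591082751750946, 0.017254164442420006), (0.23331356048583984, 0.23417256772518158), 100.30728912353516)
base 0.5872845649719238 0.02047428861260414 0.11876881867647171 ((0.5869355201721191, 0.01985388994216919), (0.23361894488334656, 0.23584100604057312), 5.630345344543457)
```

View pics/m.png

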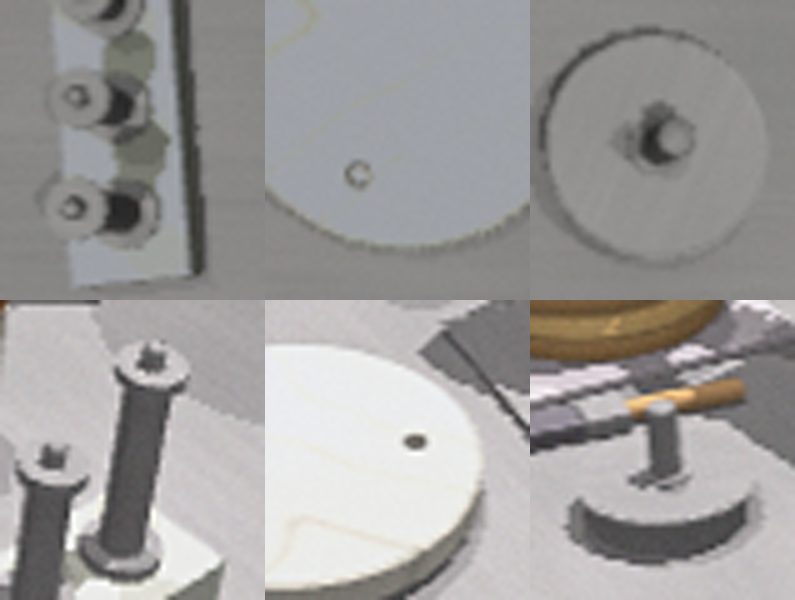

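Montage: the collar of the tallest column is at top (164,246) and side (396,242). The socket is at top (268.2,214.5) and side (299.6,237.8), and the tier handle at top (398.8,207.6) and side (239,170.6).

```bash
python3 - <<'E'
from h import *
T=read_camera("top");S=read_camera("side")
def show(n,pt,ps,z):
    o1,d1=ray(T,*pt);o2,d2=ray(S,*ps)
    k=np.linalg.lstsq(np.stack([d1,-d2],1),o2-o1,rcond=None)[0]
    print(n,"tri",np.round((o1+d1*k[0]+o2+d2*k[1])/2,4),"T",np.round(atz(T,*pt,z)[:2],4),"S",np.round(atz(S,*ps,z)[:2],4))
show("socket",(268.2,214.5),(299.6,237.8),.034)
show("col",(164.2,246.2),(395.8,242.4),.17)
show("mid",(165,223.8),(366+10.0,230+33.5),.14)
show("tierhandle",(398.6,207.6),(239,170.8),.094)
print("plateT",atz(T,394.6,208.5,.032))
show("bottletop",(222,254),(360,201),.2)
print("rack corners",[np.round(atz(T,u,v,.04)[:2],3) for u,v in((160.5,192.5),(184,192),(164.5,262),(188,260))])
s=get_state();print(s["t"],s["ee_pos"])
E
```

```text
socket tri [0.5146 0.0465 0.0352] T [0.5168 0.0451] S [0.5118 0.0467]
col tri [0.4046 0.3346 0.1721] T [0.4059 0.334 ] S [0.4012 0.3336]
mid tri [0.4708 0.344  0.1383] T [0.472  0.3424] S [0.4707 0.3464]
tierhandle tri [ 0.5409 -0.3486  0.0926] T [ 0.5426 -0.3493] S [ 0.5404 -0.3447]
plateT [ 0.54611152 -0.34989289  0.032     ]
bottletop tri [0.3878 0.1643 0.1953] T [0.3886 0.163 ] S [0.3917 0.1704]
rack corners [array([0.577, 0.387]), array([0.58 , 0.312]), array([0.359, 0.363]), array([0.368, 0.289])]
1.5 [ 0.27670324 -0.58814807  0.2146429 ]
```

```bash
cat >> h.py <<'E'
def dp(P,yaw=None):
    s=get_state();R=np.array(s["eef_rot"]);y=np.degrees(np.arctan2(R[1,0],R[0,0]))
    print("t",round(s["t"],2),"pos",np.round(s["ee_pos"],4),"yaw",round(y,2),"dp",np.round(R.T@(np.array(P)-s["ee_pos"]),4),"turn",None if yaw is None else round(y-yaw,1),"F",np.round(s["force"],1))
E
python3 -c "
from h import *
dp([.45,-.12,.3],6.2)"
```

```text
t 1.5 pos [ 0.2767 -0.5881  0.2146] yaw 25.2 dp [ 0.3561 -0.3498 -0.0853] turn 19.0 F [ 1.   0.5 -0.1]
```

```bash
python3 -m inch '[{"dp":[0.356,-0.35,-0.085],"turn":19},{"dp":[0.356,-0.35,-0.085],"turn":19},{"dp":[0.356,-0.35,-0.085],"turn":19},{"dp":[0.356,-0.35,-0.085],"turn":19},{"dp":[0.356,-0.35,-0.085],"turn":19},{"dp":[0.356,-0.35,-0.085],"turn":19},{"dp":[0.356,-0.35,-0.085],"turn":19},{"dp":[0.356,-0.35,-0.085],"turn":19},{"dp":[0.356,-0.35,-0.085],"turn":19},{"dp":[0.356,-0.35,-0.085],"turn":19},{"dp":[0.356,-0.35,-0.085],"turn":19},{"dp":[0.356,-0.35,-0.085],"turn":19}]' 0.7 20; python3 -c "
from h import *
dp([.4035,.334,.24],6.2)"
```

```text
t: 2.5
ee_pos: [0.4478, -0.1239, 0.2993]
eef_rot: [[0.994, 0.108, 0.001], [0.108, -0.994, -0.0], [0.001, 0.001, -1.0]]
force: [0.9, -0.3, 0.6]
grip_width: 0.0667
finger_force: 0.0
t 2.5 pos [ 0.4478 -0.1239  0.2993] yaw 6.18 dp [ 0.0052 -0.46    0.0591] turn -0.0 F [ 0.9 -0.3  0.6]
```

```bash
python3 -m inch '[{"dp":[0.005,-0.46,0.0],"turn":0},{"dp":[0.005,-0.46,0.0],"turn":0},{"dp":[0.005,-0.46,0.0],"turn":0},{"dp":[0.005,-0.46,0.0],"turn":0},{"dp":[0.005,-0.46,0.0],"turn":0},{"dp":[0.005,-0.46,0.0],"turn":0},{"dp":[0.005,-0.46,0.0],"turn":0},{"dp":[0.005,-0.46,0.0],"turn":0},{"dp":[0.005,-0.46,0.0],"turn":0},{"dp":[0.005,-0.46,0.0],"turn":0},{"dp":[0.005,-0.46,0.059],"turn":0},{"dp":[0.005,-0.46,0.059],"turn":0}]' ; python3 -c "
from h import *
dp([.4035,.334,.118],6.2)
S=read_camera('side');T=read_camera('top')
R=lambda c,x,y:cv2.resize(c['frame'][y:y+130,x:x+100],None,fx=4,fy=4,interpolation=2)
cv2.imwrite('pics/a1.png',np.hstack([R(S,340,190),R(T,120,180)])[:,:,::-1])"
```

```text
t: 3.5
ee_pos: [0.4027, 0.3351, 0.24]
eef_rot: [[0.994, 0.111, 0.003], [0.111, -0.994, 0.002], [0.003, -0.002, -1.0]]
force: [-0.5, 0.1, -0.5]
grip_width: 0.0668
finger_force: 0.0
t 3.5 pos [0.4027 0.3351 0.24  ] yaw 6.36 dp [0.0004 0.0014 0.122 ] turn 0.2 F [-0.5  0.1 -0.5]
```

View pics/a1.png

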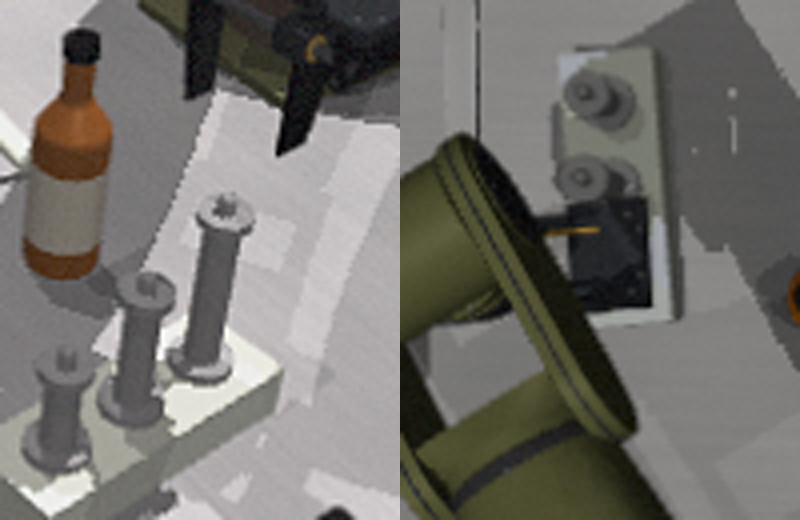

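Side crop: the fingertips straddle the column's axis (midpoint (242,122), extrapolated axis (241,130)). Descending.

```bash
python3 -m inch '[{"dp":[0,0.001,0.03],"turn":0},{"dp":[0,0.001,0.06],"turn":0},{"dp":[0,0.001,0.09],"turn":0},{"dp":[0,0.001,0.11],"turn":0},{"dp":[0,0.001,0.122],"turn":0},{"dp":[0,0.001,0.122],"turn":0}]' && python3 -m inch '[{"dp":[0,0,0],"turn":0},{"dp":[0,0,0],"turn":0},{"dp":[0,0,0],"turn":0},{"dp":[0,0,0],"turn":0},{"dp":[0,0,0],"turn":0},{"dp":[0,0,0],"turn":0}]' 0 20
```

```text
t: 4.1
ee_pos: [0.4022, 0.3295, 0.1156]
eef_rot: [[0.994, 0.107, -0.003], [0.107, -0.994, -0.003], [-0.004, 0.002, -1.0]]
force: [-0.3, -0.7, -0.7]
grip_width: 0.0669
finger_force: 0.0
t: 4.6
ee_pos: [0.4036, 0.3315, 0.1186]
eef_rot: [[0.994, 0.108, 0.001], [0.108, -0.994, 0.001], [0.002, -0.001, -1.0]]
force: [-0.6, 0.0, 2.5]
grip_width: 0.0354
finger_force: 20.0
```

```bash
python3 -c "
from h import *
s=get_state();print(s['grip_width'],s['finger_force'],s['force'],s['moment'])
S=read_camera('side')
R=lambda c,x,y:cv2.resize(c['frame'][y:y+110,x:x+100],None,fx=5,fy=5,interpolation=2)
cv2.imwrite('pics/a2.png',R(S,340,200)[:,:,::-1])"
```

```text
0.035397365293533954 20.00129520893097 [-0.58010456  0.03587371  2.48186033] [0.03818909 0.02125874 0.02731165]
```

View pics/a2.png

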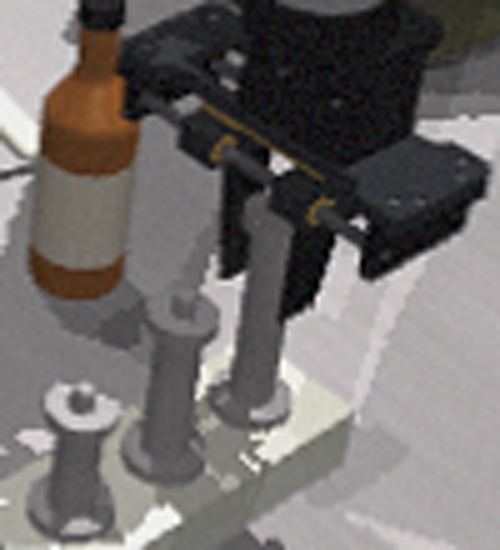

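```bash
python3 -c "
from h import *
S=read_camera('side');s=get_state();p=np.array(s['ee_pos']);R=np.array(s['eef_rot'])
f=lambda P:np.round((proj(S,P)-[340,200])*5)
for k in(-.024,.024):
  for x in(-.01,.01): print('tip',k,x,f(p+R@[x,k,0]),'up60',f(p+R@[x,k,-.06]))
for z in(.04,.11,.17,.182):
  print(z,f([.4036,.3330,z]),f([.4036,.3330,z]+R@[.018,0,0]),f([.4036,.333,z]-R@[.018,0,0]))
"
```

```text
tip -0.024 -0.01 [308. 306.] up60 [326. 214.]
tip -0.024 0.01 [281. 322.] up60 [298. 229.]
tip 0.024 -0.01 [238. 258.] up60 [253. 167.]
tip 0.024 0.01 [211. 272.] up60 [226. 181.]
0.04 [242. 402.] [218. 416.] [265. 388.]
0.11 [259. 303.] [235. 317.] [283. 290.]
0.17 [275. 213.] [250. 226.] [299. 200.]
0.182 [278. 194.] [253. 207.] [303. 181.]
```

```bash
python3 -m inch '[{"dp":[0,0,0],"turn":0},{"dp":[0,0,0],"turn":0},{"dp":[0,0,0.004],"turn":0},{"dp":[0,0,0.007],"turn":0},{"dp":[0,0,0.009],"turn":0},{"dp":[0,0,0.009],"turn":0},{"dp":[0,0,0.009],"turn":0}]' 0.55 && python3 -c "
from h import *
dp([.4035,.333,.118],6.2);print(get_state()['grip_width'])" && python3 -m inch '[{"dp":[0,0,0],"turn":0},{"dp":[0,0,0],"turn":0},{"dp":[0,0,0],"turn":0},{"dp":[0,0,0],"turn":0},{"dp":[0,0,0],"turn":0},{"dp":[0,0,0],"turn":0}]' 0 15;  python3 -c "
from h import *
S=read_camera('side')
R=lambda c,x,y:cv2.resize(c['frame'][y:y+110,x:x+100],None,fx=5,fy=5,interpolation=2)
cv2.imwrite('pics/a3.png',R(S,340,200)[:,:,::-1])"
```

```text
t: 5.28
ee_pos: [0.4027, 0.3308, 0.108]
eef_rot: [[0.994, 0.108, -0.001], [0.108, -0.994, -0.001], [-0.001, 0.001, -1.0]]
force: [0.6, 0.7, 0.1]
grip_width: 0.0521
finger_force: 0.0
t 5.28 pos [0.4027 0.3308 0.108 ] yaw 6.2 dp [ 0.001  -0.0021 -0.01  ] turn -0.0 F [0.6 0.7 0.1]
0.05214774340523123
t: 5.78
ee_pos: [0.4032, 0.3312, 0.1088]
eef_rot: [[0.994, 0.108, 0.0], [0.108, -0.994, 0.0], [0.0, -0.0, -1.0]]
force: [-0.5, 0.1, -0.3]
grip_width: 0.0345
finger_force: 15.0
```

View pics/a3.png

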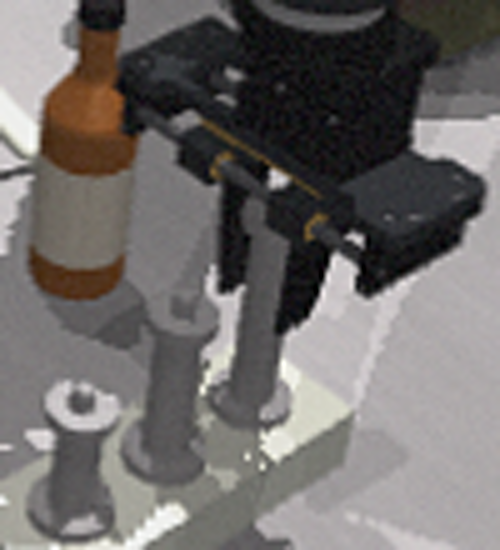

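The fingers straddle the column at (265,300) and the opening reads about the collar's 36 mm. From above, the collar always sits between the fingers, so I'll grip the collar squarely with the pads.

```bash
python3 -m inch '[{"dp":[0,0,0],"turn":0},{"dp":[0,0,0],"turn":0},{"dp":[0,0,-0.02],"turn":0},{"dp":[0,-0.001,-0.037],"turn":0},{"dp":[0,-0.001,-0.037],"turn":0},{"dp":[0,-0.001,-0.037],"turn":0}]' 0.5 && python3 -m inch '[{"dp":[0,0,0],"turn":0},{"dp":[0,0,0],"turn":0},{"dp":[0,0,0],"turn":0},{"dp":[0,0,0],"turn":0},{"dp":[0,0,0],"turn":0},{"dp":[0,0,0],"turn":0}]' 0 40
```

```text
t: 6.33
ee_pos: [0.4035, 0.3324, 0.1464]
eef_rot: [[0.994, 0.108, 0.002], [0.108, -0.994, 0.001], [0.002, -0.001, -1.0]]
force: [0.2, 0.4, -0.9]
grip_width: 0.0472
finger_force: 0.0
t: 6.83
ee_pos: [0.4024, 0.3317, 0.1446]
eef_rot: [[0.994, 0.108, -0.001], [0.108, -0.994, -0.001], [-0.002, 0.001, -1.0]]
force: [0.1, -0.1, -2.7]
grip_width: 0.0346
finger_force: 40.0
```

```bash
python3 -m inch '[{"dp":[0,0,-0.005],"turn":0},{"dp":[0,0,-0.015],"turn":0},{"dp":[0,0,-0.03],"turn":0},{"dp":[0,0,-0.05],"turn":0},{"dp":[0,0,-0.07],"turn":0},{"dp":[0,0,-0.08],"turn":0},{"dp":[0,0,-0.08],"turn":0}]'; python3 -c "
from h import *
S=read_camera('side');dp([.514,.046,.185],6.2)
R=lambda c,x,y:cv2.resize(c['frame'][y:y+150,x:x+120],None,fx=4,fy=4,interpolation=2)
cv2.imwrite('pics/a4.png',R(S,330,170)[:,:,::-1])"
```

```text
t: 7.42
ee_pos: [0.4046, 0.3331, 0.2298]
eef_rot: [[0.994, 0.108, 0.006], [0.108, -0.994, 0.004], [0.006, -0.003, -1.0]]
force: [0.2, -0.1, -2.1]
grip_width: 0.0348
finger_force: 40.0
t 7.47 pos [0.4038 0.3326 0.2276] yaw 6.2 dp [0.0785 0.2969 0.0424] turn -0.0 F [ 0.2  0.2 -3.1]
```

View pics/a4.png

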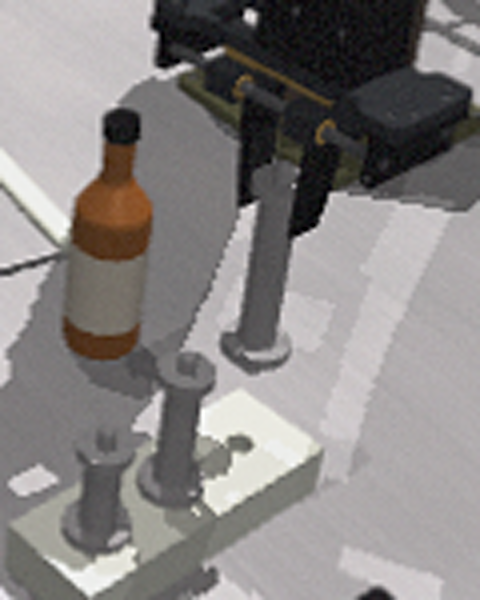

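The column is lifted clear and hangs upright: collar between the fingers at (270,185), flange at (255,345). Carrying it over the base, swinging wide of the bottle.

```bash
python3 -m inch '[{"dp":[0.02,0.01,0],"turn":0},{"dp":[0.045,0.03,0],"turn":0},{"dp":[0.07,0.055,0],"turn":0},{"dp":[0.078,0.085,0],"turn":0},{"dp":[0.078,0.12,0],"turn":0},{"dp":[0.078,0.155,0],"turn":0},{"dp":[0.078,0.19,0],"turn":0},{"dp":[0.078,0.225,0],"turn":0},{"dp":[0.078,0.255,0],"turn":0},{"dp":[0.078,0.28,0.01],"turn":0},{"dp":[0.078,0.294,0.02],"turn":0},{"dp":[0.078,0.299,0.033],"turn":0}]'; python3 -m inch '[{"dp":[0,0,0.008],"turn":0},{"dp":[0,0,0.008],"turn":0},{"dp":[0,0,0.008],"turn":0},{"dp":[0,0,0.008],"turn":0}]'; python3 -c "
from h import *
S=read_camera('side');T=read_camera('top');dp([.514,.044,.180],6.2)
f=lambda c,P,o:np.round((proj(c,P)-o)*5)
s=get_state();p=np.array(s['ee_pos'])
print('S foot',f(S,p-[0,0,.1055],[265,180]),'soc',f(S,[.5118,.0467,.034],[265,180]),'T',f(T,[.5168,.0451,.034],[230,175]),f(T,p-[0,0,.1055],[230,175]))
R=lambda c,x,y:cv2.resize(c['frame'][y:y+90,x:x+70],None,fx=5,fy=5,interpolation=2)
cv2.imwrite('pics/a5.png',np.hstack([R(S,265,180),R(T,230,175)])[:,:,::-1])"
```

```text
t: 8.47
ee_pos: [0.5125, 0.0411, 0.1912]
eef_rot: [[0.994, 0.105, -0.001], [0.105, -0.994, -0.001], [-0.001, 0.0, -1.0]]
force: [0.4, -0.8, -2.1]
grip_width: 0.0348
finger_force: 40.0
t: 8.8
ee_pos: [0.5128, 0.0442, 0.1847]
eef_rot: [[0.994, 0.109, 0.0], [0.109, -0.994, 0.0], [0.0, -0.0, -1.0]]
force: [0.1, 0.3, -1.6]
grip_width: 0.0345
finger_force: 40.0
t 8.9 pos [0.5132 0.0441 0.1854] yaw 6.28 dp [0.0008 0.0002 0.0054] turn 0.1 F [ 0.6  0.4 -3.1]
S foot [169. 228.] soc [173. 289.] T [191. 198.] [189. 197.]
```

View pics/a5.png

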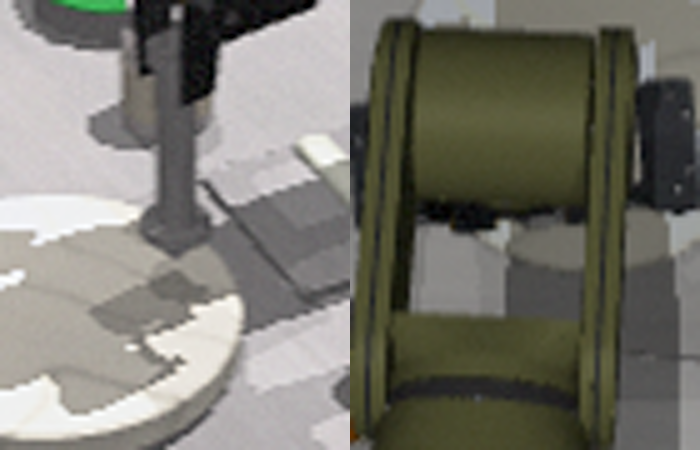

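Side crop: the flange is centred at about (176,236) and the socket sits below at (173,289), so I'm about 1.7 mm too far right. The arm blocks the top view. Nudging left and lowering gently.

```bash
python3 -m inch '[{"dp":[0.001,0.001,0.01],"turn":0},{"dp":[0.001,0.001,0.018],"turn":0},{"dp":[0.001,0.001,0.022],"turn":0},{"dp":[0.001,0.001,0.025],"turn":0},{"dp":[0.001,0.001,0.027],"turn":0},{"dp":[0.001,0.001,0.029],"turn":0},{"dp":[0.001,0.001,0.03],"turn":0},{"dp":[0.001,0.001,0.03],"turn":0}]'; python3 -c "
from h import *
dp([.514,.044,.180],6.2);s=get_state();print(s['moment'])"
```

```text
t: 9.57
ee_pos: [0.5138, 0.0423, 0.1545]
eef_rot: [[0.994, 0.108, -0.0], [0.108, -0.994, 0.0], [-0.0, -0.0, -1.0]]
force: [0.0, -0.7, -1.8]
grip_width: 0.0344
finger_force: 40.0
t 9.57 pos [0.5138 0.0423 0.1545] yaw 6.19 dp [ 0.0004 -0.0017 -0.0255] turn -0.0 F [ 0.  -0.7 -1.8]
[0.08589105 0.03561495 0.03597955]
```

```bash
python3 -m inch '[{"dp":[0,0,0.001],"turn":0},{"dp":[0,0,0.002],"turn":0},{"dp":[0,0,0.003],"turn":0},{"dp":[0,0,0.003],"turn":0}]';python3 -m inch '[{"dp":[0,0,0.001],"turn":0},{"dp":[0,0,0.002],"turn":0},{"dp":[0,0,0.003],"turn":0},{"dp":[0,0,0.003],"turn":0}]'
```

```text
t: 9.9
ee_pos: [0.5138, 0.0424, 0.1515]
eef_rot: [[0.994, 0.108, -0.0], [0.108, -0.994, 0.0], [-0.0, -0.0, -1.0]]
force: [-0.7, 0.3, -2.3]
grip_width: 0.0349
finger_force: 40.0
t: 10.23
ee_pos: [0.5137, 0.0424, 0.1483]
eef_rot: [[0.994, 0.108, -0.0], [0.108, -0.994, 0.0], [-0.0, -0.0, -1.0]]
force: [0.3, 0.5, -1.9]
grip_width: 0.0346
finger_force: 40.0
```

No contact 9 mm below marble contact height, so the pin is entering the socket. Lowering to flush.

```bash
python3 -m inch '[{"dp":[0,0,0.002],"turn":0},{"dp":[0,0,0.004],"turn":0},{"dp":[0,0,0.006],"turn":0},{"dp":[0,0,0.006],"turn":0}]';python3 -m inch '[{"dp":[0,0,0.001],"turn":0},{"dp":[0,0,0.002],"turn":0},{"dp":[0,0,0.003],"turn":0},{"dp":[0,0,0.004],"turn":0},{"dp":[0,0,0.004],"turn":0}]'
```

```text
t: 10.57
ee_pos: [0.5135, 0.0424, 0.1419]
eef_rot: [[0.994, 0.108, -0.001], [0.108, -0.994, 0.0], [-0.001, -0.0, -1.0]]
force: [-0.7, 1.9, -2.7]
grip_width: 0.0347
finger_force: 40.0
t: 10.98
ee_pos: [0.5137, 0.0423, 0.1384]
eef_rot: [[0.994, 0.108, -0.0], [0.108, -0.994, 0.0], [-0.0, -0.0, -1.0]]
force: [-0.2, 1.0, -2.2]
grip_width: 0.0347
finger_force: 40.0
```

```bash
python3 -m inch '[{"dp":[0,0,0.001],"turn":0},{"dp":[0,0,0.001],"turn":0},{"dp":[0,0,0.001],"turn":0}]';python3 -m inch '[{"dp":[0,0,0.001],"turn":0},{"dp":[0,0,0.001],"turn":0},{"dp":[0,0,0.001],"turn":0}]'; python3 -c "
from h import *
S=read_camera('side');s=get_state();print(s['force'],s['moment'])
R=lambda c,x,y:cv2.resize(c['frame'][y:y+90,x:x+120],None,fx=5,fy=5,interpolation=2)
cv2.imwrite('pics/a6.png',R(S,240,180)[:,:,::-1])"
```

```text
t: 11.23
ee_pos: [0.5142, 0.0424, 0.1382]
eef_rot: [[0.994, 0.108, 0.001], [0.108, -0.994, 0.0], [0.001, -0.0, -1.0]]
force: [-0.1, 1.8, 0.6]
grip_width: 0.0351
finger_force: 40.0
t: 11.48
ee_pos: [0.5148, 0.0424, 0.1381]
eef_rot: [[0.994, 0.108, 0.002], [0.108, -0.994, 0.0], [0.002, -0.0, -1.0]]
force: [0.0, 1.8, 5.9]
grip_width: 0.0347
finger_force: 40.0
[-0.94854008  1.96205616  6.23032127] [0.56808525 0.2027568  0.01252322]
```

View pics/a6.png

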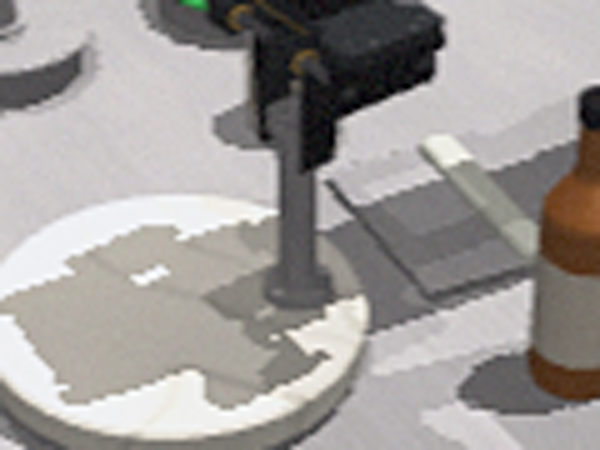

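The flange sits on the marble at (298,290), and contact shows a 6 N reaction. Releasing and rising straight up.

```bash
python3 -m inch '[{"dp":[0,0,-0.001],"turn":0},{"dp":[0,0,-0.001],"turn":0},{"dp":[0,0,-0.001],"turn":0},{"dp":[0,0,-0.001],"turn":0},{"dp":[0,0,-0.02],"turn":0},{"dp":[0,0,-0.045],"turn":0},{"dp":[0,0,-0.075],"turn":0},{"dp":[0,0,-0.1],"turn":0},{"dp":[0,0,-0.1],"turn":0}]' 0.6; python3 -c "
from h import *
dp([.5425,-.349,.25],6.2)"
```

```text
t: 12.28
ee_pos: [0.5168, 0.0421, 0.243]
eef_rot: [[0.994, 0.108, 0.01], [0.108, -0.994, -0.001], [0.01, 0.002, -1.0]]
force: [0.2, -0.2, -0.0]
grip_width: 0.0575
finger_force: 0.0
t 12.28 pos [0.5168 0.0421 0.243 ] yaw 6.19 dp [-0.0166  0.3916 -0.0065] turn -0.0 F [ 0.2 -0.2 -0. ]
```

```bash
python3 -m inch '[{"dp":[-0.016,0.39,0],"turn":0},{"dp":[-0.016,0.39,0],"turn":0},{"dp":[-0.016,0.39,0],"turn":0},{"dp":[-0.016,0.39,0],"turn":0},{"dp":[-0.016,0.39,0],"turn":0},{"dp":[-0.016,0.39,0],"turn":0},{"dp":[-0.016,0.39,0],"turn":0},{"dp":[-0.016,0.39,0],"turn":0},{"dp":[-0.016,0.39,0.05],"turn":0},{"dp":[-0.016,0.39,0.09],"turn":0},{"dp":[-0.016,0.39,0.09],"turn":0},{"dp":[-0.016,0.39,0.09],"turn":0}]'; python3 -c "
from h import *
S=read_camera('side');T=read_camera('top');s=get_state();p=np.array(s['ee_pos']);R=np.array(s['eef_rot'])
dp([.542,-.3475,.048],6.2)
f=lambda c,P,o:np.round((proj(c,P)-o)*5,1)
print('S tcp',f(S,p,[210,120]),'S foot on table',f(S,[p[0],p[1],.032],[210,120]))
for n,c,o in(('T',T,[240,175]),('S',S,[265,180])):print(n,[f(c,[.514,.0424,z],o) for z in(.034,.164)])
K=lambda c,x,y:cv2.resize(c['frame'][y:y+90,x:x+52],None,fx=5,fy=5,interpolation=2)
cv2.imwrite('pics/a7.png',np.hstack([K(S,210,120),K(T,240,175),K(S,265,180)])[:,:,::-1])"
```

```text
t: 13.28
ee_pos: [0.5357, -0.3466, 0.1378]
eef_rot: [[0.994, 0.105, -0.011], [0.105, -0.994, 0.008], [-0.01, -0.009, -1.0]]
force: [-1.8, 2.2, -1.1]
grip_width: 0.0572
finger_force: 0.0
t 13.38 pos [ 0.5391 -0.3466  0.1449] yaw 6.16 dp [0.003  0.0015 0.0968] turn -0.0 F [ 0.8 -0.2  0.5]
S tcp [140.3 190.9] S foot on table [151.7 324.7]
T [array([145.2, 202.2]), array([136.2, 182.5])]
S [array([166.3, 286.4]), array([167.3, 111.2])]
```

View pics/a7.png

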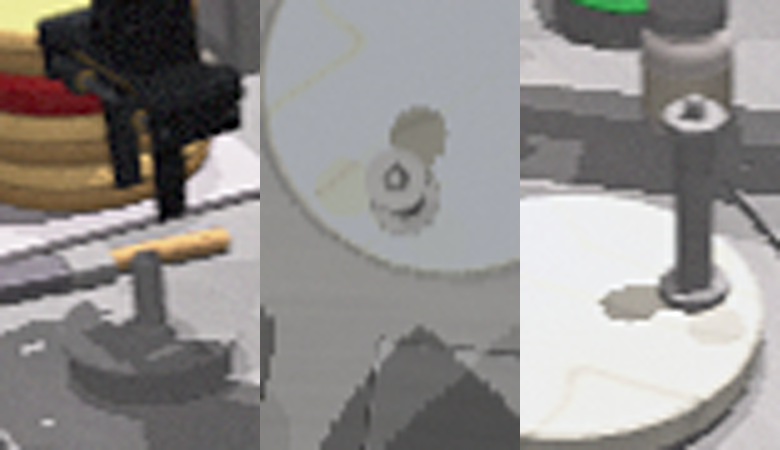

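Column stands upright and seated: collar at top-crop (137,180), side-crop (175,113). Tier handle is at (147,255) in the left panel, about 4 mm from under the fingers. Correcting and descending.

```bash
python3 -m inch '[{"dp":[0.003,0.003,0.02],"turn":0},{"dp":[0.003,0.003,0.045],"turn":0},{"dp":[0.003,0.003,0.07],"turn":0},{"dp":[0.003,0.003,0.088],"turn":0},{"dp":[0.003,0.003,0.096],"turn":0},{"dp":[0.003,0.003,0.096],"turn":0},{"dp":[0.003,0.003,0.096],"turn":0}]' && python3 -m inch '[{"dp":[0,0,0],"turn":0},{"dp":[0,0,0],"turn":0},{"dp":[0,0,0],"turn":0},{"dp":[0,0,0],"turn":0},{"dp":[0,0,0],"turn":0},{"dp":[0,0,0],"turn":0},{"dp":[0,0,0],"turn":0}]' 0 40; python3 -c "
from h import *
dp([.514,.0424,.3],6.2)
S=read_camera('side');T=read_camera('top')
cT=atz(T,267,210.6,.164);cS=atz(S,299.6,202.2,.164);print('col',cT,cS)
tT=atz(T,398.6,207.6,.094);tS=atz(S,239,170.8,.094);print('tier',tT,tS,'delta',cT-tT,cS-tS)"
```

```text
t: 13.97
ee_pos: [0.5446, -0.3499, 0.0528]
eef_rot: [[0.994, 0.109, 0.002], [0.109, -0.994, -0.002], [0.002, 0.002, -1.0]]
force: [-0.0, 0.1, -0.4]
grip_width: 0.0572
finger_force: 0.0
t: 14.55
ee_pos: [0.5435, -0.3501, 0.0509]
eef_rot: [[0.994, 0.108, 0.0], [0.108, -0.994, -0.0], [0.0, 0.001, -1.0]]
force: [0.6, -1.4, 0.7]
grip_width: 0.0234
finger_force: 40.0
t 14.55 pos [ 0.5435 -0.3501  0.0509] yaw 6.19 dp [ 0.0131 -0.3932 -0.2493] turn -0.0 F [ 0.6 -1.4  0.7]
col [0.51657292 0.04317436 0.164     ] [0.51103498 0.0439288  0.164     ]
tier [ 0.54257059 -0.34931605  0.094     ] [ 0.54038107 -0.34473893  0.094     ] delta [-0.02599767  0.39249041  0.07      ] [-0.02934609  0.38866773  0.07      ]
```

```bash
python3 -m inch '[{"dp":[0,0,-0.005],"turn":0},{"dp":[0,0,-0.02],"turn":0},{"dp":[0,0,-0.045],"turn":0},{"dp":[0,0,-0.075],"turn":0},{"dp":[0,0,-0.105],"turn":0},{"dp":[0,0,-0.135],"turn":0},{"dp":[0,0,-0.165],"turn":0},{"dp":[0,0,-0.19],"turn":0},{"dp":[0,0,-0.205],"turn":0},{"dp":[0,0,-0.21],"turn":0}]' && python3 -c "
from h import *
dp([.5155,.0418,.255],6.2);print(get_state()['grip_width'])"
```

```text
t: 15.48
ee_pos: [0.5443, -0.3504, 0.2648]
eef_rot: [[0.994, 0.108, 0.004], [0.108, -0.994, -0.003], [0.004, 0.004, -1.0]]
force: [0.8, 0.3, -4.3]
grip_width: 0.0237
finger_force: 40.0
t 15.48 pos [ 0.5443 -0.3504  0.2648] yaw 6.2 dp [ 0.0137 -0.393   0.0084] turn 0.0 F [ 0.8  0.3 -4.3]
0.0236848463457955
```

```bash
python3 -m inch '[{"dp":[0.001,-0.015,0],"turn":0},{"dp":[0.003,-0.045,0],"turn":0},{"dp":[0.004,-0.08,0],"turn":0},{"dp":[0.006,-0.12,0],"turn":0},{"dp":[0.007,-0.16,0],"turn":0},{"dp":[0.009,-0.2,0],"turn":0},{"dp":[0.01,-0.24,0],"turn":0},{"dp":[0.012,-0.28,0],"turn":0},{"dp":[0.013,-0.32,0],"turn":0},{"dp":[0.014,-0.355,0],"turn":0},{"dp":[0.0145,-0.38,0],"turn":0},{"dp":[0.0145,-0.3925,0],"turn":0}]' && python3 -m inch '[{"dp":[0,0,0.008],"turn":0},{"dp":[0,0,0.01],"turn":0},{"dp":[0,0,0.01],"turn":0},{"dp":[0,0,0.01],"turn":0},{"dp":[0,0,0.01],"turn":0}]';python3 -c "
from h import *
S=read_camera('side');T=read_camera('top');s=get_state();p=np.array(s['ee_pos'])
dp([.5155,.0418,.255],6.2)
f=lambda c,P,o:np.round((proj(c,P)-o)*5,1)
print('hub',f(S,p-[0,0,.0509],[260,155]),'plate',f(S,p-[0,0,.0509-.032],[260,155]),'same xy at .164',f(S,[p[0],p[1],.164],[260,155]))
K=lambda c,x,y:cv2.resize(c['frame'][y:y+110,x:x+90],None,fx=5,fy=5,interpolation=2)
cv2.imwrite('pics/a8.png',np.hstack([K(S,260,155)])[:,:,::-1])"
```

```text
t: 16.48
ee_pos: [0.5131, 0.0455, 0.2578]
eef_rot: [[0.994, 0.111, -0.005], [0.111, -0.994, 0.002], [-0.005, -0.002, -1.0]]
force: [0.1, -0.0, -4.7]
grip_width: 0.0236
finger_force: 40.0
t: 16.9
ee_pos: [0.5155, 0.0408, 0.2503]
eef_rot: [[0.994, 0.106, -0.001], [0.106, -0.994, -0.0], [-0.001, 0.0, -1.0]]
force: [0.0, 0.2, -3.4]
grip_width: 0.0231
finger_force: 40.0
t 17.0 pos [0.5156 0.0411 0.2507] yaw 6.11 dp [-0.0001 -0.0007 -0.0043] turn -0.1 F [-0.9  0.1 -3.9]
hub [189.  183.8] plate [189.2 135.8] same xy at .164 [188.7 235.9]
```

View pics/a8.png

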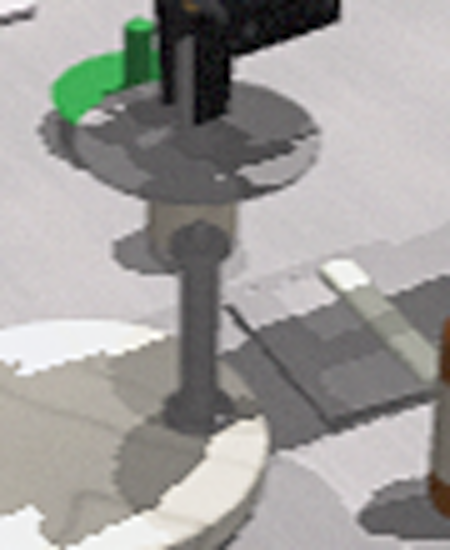

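Plate centre at about (197,138), collar centre at about (200,238): about 1.5 mm to correct. Lowering.

```bash
python3 -m inch '[{"dp":[-0.001,-0.001,0.006],"turn":0},{"dp":[-0.001,-0.001,0.012],"turn":0},{"dp":[-0.001,-0.001,0.018],"turn":0},{"dp":[-0.001,-0.001,0.022],"turn":0},{"dp":[-0.001,-0.001,0.022],"turn":0}]' && python3 -m inch '[{"dp":[0,0,0.0015],"turn":0},{"dp":[0,0,0.003],"turn":0},{"dp":[0,0,0.005],"turn":0},{"dp":[0,0,0.005],"turn":0}]'
```

```text
t: 17.42
ee_pos: [0.5134, 0.0429, 0.2266]
eef_rot: [[0.994, 0.108, -0.003], [0.108, -0.994, 0.0], [-0.003, -0.0, -1.0]]
force: [-0.7, -0.5, -4.1]
grip_width: 0.0234
finger_force: 40.0
t: 17.75
ee_pos: [0.5143, 0.0429, 0.2234]
eef_rot: [[0.994, 0.108, -0.0], [0.108, -0.994, 0.0], [-0.0, -0.0, -1.0]]
force: [0.9, 0.3, -4.7]
grip_width: 0.0235
finger_force: 40.0
```

```bash
python3 -m inch '[{"dp":[0,0,0.0015],"turn":0},{"dp":[0,0,0.003],"turn":0},{"dp":[0,0,0.0045],"turn":0},{"dp":[0,0,0.0045],"turn":0}]' && python3 -m inch '[{"dp":[0,0,0.001],"turn":0},{"dp":[0,0,0.002],"turn":0},{"dp":[0,0,0.003],"turn":0},{"dp":[0,0,0.003],"turn":0}]'
```

```text
t: 18.08
ee_pos: [0.5141, 0.0429, 0.2187]
eef_rot: [[0.994, 0.108, -0.001], [0.108, -0.994, 0.0], [-0.001, -0.0, -1.0]]
force: [0.8, 0.9, -5.0]
grip_width: 0.0231
finger_force: 40.0
t: 18.42
ee_pos: [0.5142, 0.0429, 0.2158]
eef_rot: [[0.994, 0.108, -0.0], [0.108, -0.994, 0.0], [-0.0, -0.0, -1.0]]
force: [0.0, 1.4, -4.5]
grip_width: 0.0233
finger_force: 40.0
```

The pin is 11 mm into the hub. Going the last millimetres to contact.

```bash
python3 -m inch '[{"dp":[0,0,0.001],"turn":0},{"dp":[0,0,0.001],"turn":0},{"dp":[0,0,0.001],"turn":0}]' && python3 -m inch '[{"dp":[0,0,0.001],"turn":0},{"dp":[0,0,0.001],"turn":0},{"dp":[0,0,0.001],"turn":0}]'
```

```text
t: 18.67
ee_pos: [0.5143, 0.0428, 0.215]
eef_rot: [[0.994, 0.108, -0.0], [0.108, -0.994, -0.0], [-0.0, 0.0, -1.0]]
force: [-0.1, 0.5, -4.6]
grip_width: 0.0234
finger_force: 40.0
t: 18.92
ee_pos: [0.5146, 0.043, 0.2149]
eef_rot: [[0.994, 0.108, 0.001], [0.108, -0.994, 0.0], [0.001, -0.0, -1.0]]
force: [-0.4, 1.5, -0.7]
grip_width: 0.0233
finger_force: 40.0
```

Seated at exactly the predicted height (0.2149). Releasing.

```bash
python3 -m inch '[{"dp":[0,0,0],"turn":0},{"dp":[0,0,0],"turn":0},{"dp":[0,0,0],"turn":0},{"dp":[0,0,0],"turn":0},{"dp":[0,0,-0.02],"turn":0},{"dp":[0,0,-0.045],"turn":0},{"dp":[0,0,-0.075],"turn":0},{"dp":[0,0,-0.11],"turn":0},{"dp":[0,0,-0.12],"turn":0}]' 0.6 && python3 -m inch '[{"dp":[-0.1,0.2,0],"turn":0},{"dp":[-0.1,0.2,0],"turn":0},{"dp":[-0.1,0.2,0],"turn":0},{"dp":[-0.1,0.2,0],"turn":0},{"dp":[-0.1,0.2,0],"turn":0},{"dp":[-0.1,0.2,0],"turn":0},{"dp":[-0.1,0.2,0],"turn":0},{"dp":[-0.1,0.2,0],"turn":0}]'; python3 -c "
from h import *
S=read_camera('side');cv2.imwrite('pics/a9.png',cv2.resize(S['frame'][140:370,180:440],None,fx=2.5,fy=2.5,interpolation=2)[:,:,::-1])"
```

```text
t: 19.67
ee_pos: [0.5161, 0.0428, 0.3405]
eef_rot: [[0.994, 0.108, 0.009], [0.108, -0.994, -0.0], [0.009, 0.001, -1.0]]
force: [0.7, 0.1, 1.5]
grip_width: 0.0571
finger_force: 0.0
t: 20.33
ee_pos: [0.4362, -0.1673, 0.3337]
eef_rot: [[0.994, 0.106, -0.0], [0.106, -0.994, 0.001], [-0.0, -0.001, -1.0]]
force: [0.0, 0.4, 0.3]
grip_width: 0.0571
finger_force: 0.0
```

View pics/a9.png

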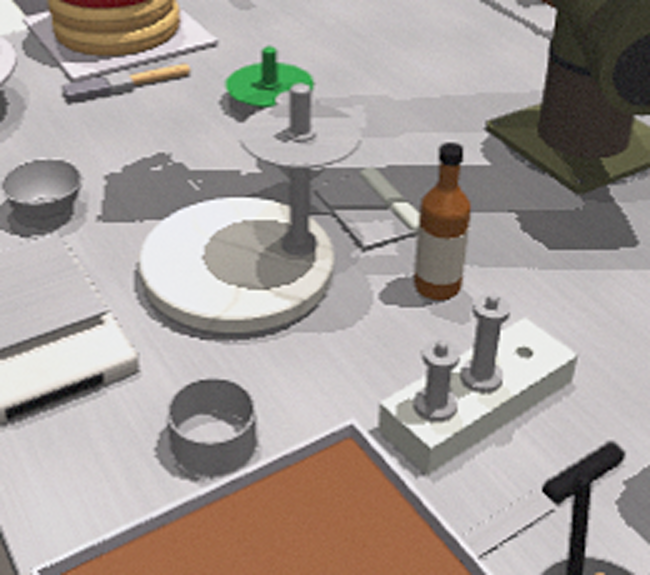

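The stand is upright: column at (300,210), tier level at (300,130). The other two columns, bottle and look-alike are where they were.

```bash
python3 -c "
from rig import job_done
print(job_done())"
```

```text
the job is handed in; nothing more can be done
None
```

The cake stand is up and handed in at about 20 s: the tallest column is in the unmarked socket with its flange on the marble, and the steel tier is fully down on its top pin. Both are released, and in the last side-camera picture everything else looked where it stood. I lowered the pin straight into the socket I had located on camera, so it never had to slide over the marble.

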